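Rock the wear pad into the governor jaw carrier and lock it

ROBOT

A 6-joint arm with a two-finger parallel gripper is mounted at the origin on the work surface. World frame = base frame: x ahead of the robot, y to its left, z up, the work surface at z = 0. Lengths are in m, angles in rad, forces in N, time in s.
With the tool pointing down it reaches from about 0.4 to 0.825 m from the base axis. Payload 7 kg.
Tool frame: the origin (TCP) lies at the centre of the arm's flange, where the gripper is bolted on; the fingertips stand 178 mm ahead of it and the grasp point (between the pads) lies 159 mm ahead of it (arm.tip_reach is the distance from the TCP to the fingertips, in m); z points along the fingers, y is the direction in which the jaws open and shut (so a half turn about z gives the same grasp; the last joint's range is limited). The gripper opens to 88 mm and grips with 3 to 60 N. Pads are 19 mm wide; open, the fingers measure 130 mm over their backs; the gripper's body (78 mm by 193 mm) begins 47 mm behind the grasp point.
Start: joints at [-0.877, 0.359, 0.012, 0, -1.224, -0.288], TCP at [0.266, -0.62, 0.405] pointing down, gripper open.
Joint ranges: [-3.07, 3.07], [-1.43, 2.12], [-1.02, 1.25], [-3.03, 1.67], [-3.05, -0], [-3.03, 3.03]. Speed limits (rad/s): [2.39, 2.39, 3.01, 3.14, 3.14, 3.14].

INTERFACE

Orientations are given as [roll, pitch, yaw] about the fixed x, y, z axes, in that order (R = Rz(yaw) Ry(pitch) Rx(roll)).
In Python, from station import arm gives the robot as it stands.
- The arm moves only by the shell command python3 -m inch 'ROWS' [OPENING] [FORCE]. ROWS is JSON, a list that holds one entry, the list of rows, each a list of 6 numbers: the shift along the world's x, y, z in units of 200 mm (1.0 is 200 mm), then the turn, a rotation vector about the world's x, y, z in units of 180 degrees (1.0 is 180 degrees). A call has 1 to 8 rows; each row is the pose to reach, as a shift and turn from the pose commanded when the call began, turning the shorter way round; what a row does not reach only later rows make up. A row lasts 1/8 s, in which the tool goes at most 62.5 mm and 10.7 degrees, less where a joint would pass 70% of its speed; a pose out of reach is approached as far as the arm can. A call with a number of a shift or a turn outside -1 to 1 is refused whole. A call with a gripper value outside its range is refused whole. OPENING is the finger opening in mm, from 0 to 87.6, set as the call begins (- or left out, the last holds). The fingers move at their own pace and stop on an object; FORCE is the grip in N (left out, the last holds). Time passes only in rows, so rows that repeat a pose let the fingers close. It gives the time, the measured TCP pose, the force and the opening at its end, in the units of the state.
- arm.get_state(): the state, without advancing time (a new reading comes with each control period).
- arm.grab_frame(name): name is "side" or "top" or "wrist"; returns the picture (400x640x3 uint8, blue, green, red); there is no depth.
- arm.camera_params(name): a dict with "vertical_fov" (degrees; the focal length in pixels is half the picture's height over the tangent of half this angle, whatever the lens; pixels are square), "cx", "cy" (the principal point, pixels), "k1" (the pictures are not rectified: a ray, as slopes to the right and down, at radius r is drawn at 1 + k1 r^2 times it, then the intrinsics apply), "pose" (4x4, takes a point from camera to world coordinates). Camera axes: x right, y down, z forward; pixel columns grow to the right and rows downward; lengths in m; the calibration is good to about 2 mm. A picture is of the moment at which its call begins: read the wrist's pose just before it. camera_params takes no time and is no camera call; for the wrist camera it gives the pose at the moment of the call.
- arm.job_done(): hands the job in, once; it reports no verdict.
Trained networks look in the newest picture that a camera, given by its name, has taken for a name from the list of things; names that differ only in an ending like _2 or _b are one class to them, and where a whole thing is asked for, a point or a joint stands for the part that bears it (a point fixed in the world has none). Each returns a list of dicts, best first, with "score" (0 to 1); they miss things now and then, are a little off and sometimes report something else, mostly with a low value. They report only what shows in the picture. A call takes as long as a camera call. They do not tell look-alikes from the thing itself.
- arm.search_frame(target, camera): "box" ([left, top, right, bottom] in pixels, round what is visible of it).
- arm.regions_of(target, camera): "region" (400x640 bool, what is visible of it) and "box" ([left, top, right, bottom] in pixels, round what is visible of it).
The state is a dict: "t": time; "q": joint angles; "qd": joint speeds; "joint_efforts": joint torques, N m; "eef_pos": TCP position; "ee_rot": TCP orientation; "force": force on the tool from outside, world axes, zero at the start; "moment": the same for the moment, N m; "width": finger opening in m.
Only numpy, scipy, OpenCV 4.12 (cv2) and the standard library are available. Lean on these libraries where they do the work, as an engineer would, in place of code of your own. Each camera call takes 0.05 s, during which the arm holds its last target.

TASK

Fit the white nylon wear pad with the steel tang into the pocket of the governor jaw carrier: rock it in with one end tucked under the red lip until it lies flat on the pocket floor, then slide the brass keeper as far as it goes over the pad's other end and let go of everything. Go by feel and be gentle: never press the pad or any part of the robot against the carrier with more than 25 N, and leave the other things on the bench where they are.

Things in the scene. Friction and masses are not known exactly. Their poses are not given: they have to be found in the camera images.
- pad: Wear pad: white nylon plate 64 (x) by 36 (y) by 10 mm (z) with an upright steel tang 26 (x) by 14 (y) mm on the middle of its top, tang top 50 mm above the plate's underside. 0.12 to 0.23 kg. Origin: centre of the plate's underside; z up through the tang, x along the plate. Both ends are alike: either may go under the lip. Starts flat on the bench, tang up.
- carrier: Jaw carrier, fixed to the bench: dark base plate 212 by 86 by 12 mm with a grey nest (96 by 62 mm, holds the pocket). Origin at bench level, z up, x along the pocket from red lip (-x end, far from robot) to brass keeper (+x end). The nest is clamped fast up to 12 mm either way along x, and shimmed up to 5 mm up or down, from its middle setting: both unmeasured, new each run; find them by feel or sight.
- pocket_mid (a point): Centre of the pocket floor if the nest stood at its middle setting (29 mm above the bench; truly 24 to 34). The true centre is up to 12 mm off along x, none across. Pocket 66 (x) by 38 (y) mm. Side walls and +x wall stand 9 mm above the floor, with a 3 mm 45-degree lead-in at the top.
- wall_mid (a point): Foot of the pocket's upright -x wall for the nest's middle setting. Wall 13 mm high; the fixed red lip on it (40 mm wide, underside 13, top 18 mm above the floor) overhangs the pocket by 5 mm, so the pad cannot go straight down. Tilted 30 degrees its low end fits under the lip; with that end's upper edge against this wall the high end just clears the +x wall as it is rocked down (1 mm to spare).
- knob_mid (a point): Centre of the top of the keeper's red knob for the nest's middle setting and keeper value 0; the true knob is off by the nest's shift (12 mm either way along x, 5 mm up or down) and by the keeper's value (towards -x). Knob: upright, 12 mm across, 24 mm tall, top 43 mm above the pocket floor. Nothing stands behind it (+x).
- keeper (a joint): Brass keeper plate 46 (x) by 30 (y) by 6 mm riding on the nest, underside 13 mm above the pocket floor (3 mm above a seated pad's plate). Value in m: 0 drawn back, 0.019 fully home over the pad's end; it slides along the carrier's -x. Starts at 0 to 0.002. Drags with about 2.5 N, stays where left. A pad that is not flat blocks it.
- pawl: Bystander: dark cast iron pawl about 110 by 45 mm, 24 mm high, lying flat. Origin: underside, near its middle.
- cap: Bystander: round bronze bearing cap 68 mm across and 30 mm high. Origin: centre of its underside.
- switch_box: Bystander: yellow overspeed switch box 75 by 110 by 60 mm (x, y, z). Origin: centre of its underside.
- wrench: Bystander: steel wrench lying flat at the far side of the bench, out of the way.
- oil: Bystander: grease tin 60 mm across and 80 mm tall, standing towards the far side of the bench.
Mind the look-alikes: they are no part of the job. Several things look just like the carrier: the one meant starts nearest to the robot's base.

How it is judged:
By the outcome, as a careful person would: the job done as asked, in the order asked, and still so for the second after the job is handed in, with the robot touching nothing.
It also fails if it takes over 64 s, if anything falls off the work surface, if the arm or the gripper's body presses on something with over 40 N, if the wrist force passes 120 N, or if a joint passes its speed limit or range.

## Working session

There is one attempt and no reset: what is moved stays moved. The work goes in short steps, Python scripts to look and compute and a shell command to move; the robot and the scene stay as the last step left them, time stands still between calls to the robot, and variables do not carry over. Pictures are saved under pics/ and viewed, and the job is handed in when it is done.

```bash
mkdir -p pics; ls
python3 - <<'E'
from station import arm
import cv2,json
s=arm.get_state();print({k:s[k] for k in('t','eef_pos','ee_rot','force','width')})
for n in("side","top"):
    f=arm.grab_frame(n);cv2.imwrite(f"pics/{n}0.png",f)
    p=arm.camera_params(n);print(n,p)
    for t in("pad","carrier","keeper","pawl","cap","switch_box"):
        print(t,[(round(d["score"],2),[round(float(v)) for v in d["box"]]) for d in arm.search_frame(t,n)])
print(arm.get_state()['t'])
E
```

```text
pics
{'t': 0.0, 'eef_pos': array([ 0.26637805, -0.62000876,  0.40372557]), 'ee_rot': array([ 3.13995996e+00, -1.20493476e-04, -2.73593844e+00]), 'force': array([ 0.20847821, -0.94032888,  0.52882755]), 'width': 0.08756063850920999}
side {'vertical_fov': 49.31799195707839, 'cx': 325.25014602218556, 'cy': 200.90831159255922, 'k1': -0.07769316571859639, 'pose': array([[-0.93220666, -0.25863317,  0.25317904,  0.26983714],
       [-0.36131931,  0.62453745, -0.69238814,  1.03315006],
       [ 0.02095475, -0.73692731, -0.67564712,  0.99402312],
       [ 0.        ,  0.        ,  0.        ,  1.        ]])}
pad [(0.56, [316, 257, 344, 281])]
carrier [(0.9, [278, 359, 370, 392]), (0.69, [315, 199, 379, 222]), (0.24, [274, 176, 303, 206])]
keeper [(0.71, [336, 359, 356, 372]), (0.49, [362, 196, 375, 210])]
pawl [(0.82, [342, 150, 371, 165])]
cap [(0.55, [400, 155, 417, 172])]
switch_box [(0.92, [250, 234, 278, 281])]
top {'vertical_fov': 42.25453236522162, 'cx': 313.6480612747702, 'cy': 201.29843251119786, 'k1': -0.12784408906760214, 'pose': array([[ 8.89885442e-03, -9.90046060e-01,  1.40462129e-01,
         3.65045142e-01],
       [-9.99959921e-01, -8.94873573e-03,  2.76495959e-04,
         1.15146371e-01],
       [ 9.83214738e-04, -1.40458960e-01, -9.90086013e-01,
         1.73146109e+00],
       [ 0.00000000e+00,  0.00000000e+00,  0.00000000e+00,
         1.00000000e+00]])}
pad [(0.73, [256, 218, 270, 236])]
carrier [(0.82, [148, 220, 198, 288]), (0.75, [314, 183, 356, 255])]
keeper [(0.59, [338, 226, 348, 242])]
pawl []
cap [(0.87, [424, 249, 448, 269])]
switch_box [(0.95, [228, 154, 270, 188])]
0.7
```

View pics/side0.png

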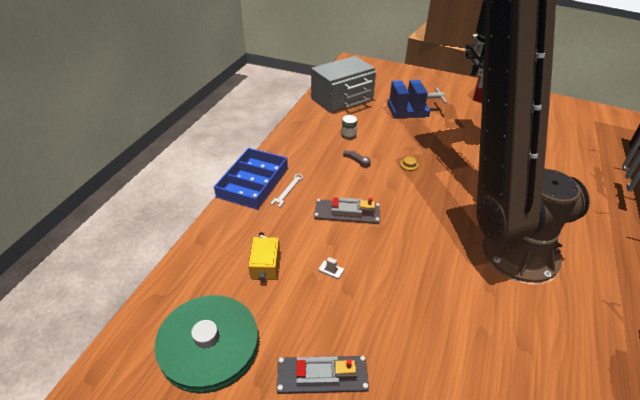

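View pics/top0.png

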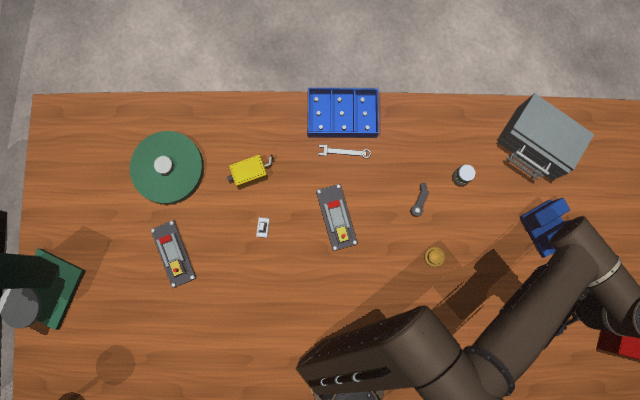

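Carrier look-alikes are at top pixels (173,254) and (336,217). The pad candidate is at (262,227). I'll localise these next.

```bash
cat > h.py <<'E'
import numpy as np,cv2
from station import arm
from scipy.spatial.transform import Rotation as R
def K(p):
    f=200/np.tan(np.radians(p['vertical_fov'])/2)
    return np.array([[f,0,p['cx']],[0,f,p['cy']],[0,0,1.]]),np.array([p['k1'],0,0,0.])
def unproj(p,uv,z):
    k,d=K(p);n=cv2.undistortPoints(np.array(uv,float).reshape(-1,1,2),k,d).reshape(-1,2)
    D=np.c_[n,np.ones(len(n))]@p['pose'][:3,:3].T;o=p['pose'][:3,3]
    return o+D*((np.asarray(z)-o[2])/D[:,2])[:,None]
def proj(p,X):
    X=np.atleast_2d(X).astype(float);k,d=K(p);T=np.linalg.inv(p['pose'])
    return cv2.projectPoints(X,cv2.Rodrigues(T[:3,:3])[0],T[:3,3],k,d)[0].reshape(-1,2)
def st():
    s=arm.get_state();print('t %.2f pos %s rot %s F %s M %s w %.4f'%(s['t'],np.round(s['eef_pos'],4),np.round(s['ee_rot'],4),np.round(s['force'],1),np.round(s['moment'],2),s['width']));return s
def big(f,box,sc):
    x0,y0,x1,y1=box
    return cv2.resize(f[y0:y1,x0:x1],None,fx=sc,fy=sc,interpolation=cv2.INTER_CUBIC)
E
python3 - <<'E'
from h import *
p=arm.camera_params('top')
for n,uv,z in(('A',(173,254),.02),('B',(336,217),.02),('pad',(262.5,227),.01),('box',(248,170),.06),('pawl',(418,200),.02),('cap',(435,257),.03)):print(n,unproj(p,[uv],z).round(3))
f=cv2.imread('pics/top0.png')
cv2.imwrite('pics/c1.png',np.hstack([big(f,(300,170,370,260),5.5),big(f,(235,190,305,280),5.5)]))
E
```

```text
A [[0.427 0.582 0.02 ]]
B [[0.556 0.041 0.02 ]]
pad [[0.521 0.286 0.01 ]]
box [[0.704 0.333 0.06 ]]
pawl [[ 0.615 -0.235  0.02 ]]
cap [[ 0.424 -0.286  0.03 ]]
```

View pics/c1.png

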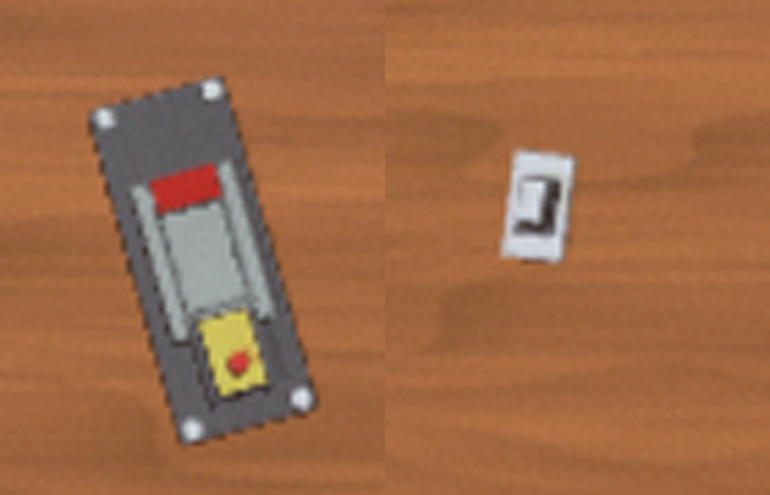

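Run:
```python
from h import *
p=arm.camera_params('top')
c=np.array([[90,115],[222,80],[317,402],[183,443]])/5.5+[300,170]-0.4
W=unproj(p,c,.012);print(W.round(4));print('centre',W.mean(0).round(4))
print('yaw',np.degrees(np.arctan2(*( (W[2]+W[3]-W[0]-W[1])[[1,0]]))),np.linalg.norm(W[2]-W[1]),np.linalg.norm(W[1]-W[0]))
c=np.array([[515,150],[577,157],[560,263],[502,257]])
c=(c-[385,0])/5.5+[235,190]-.4
W=unproj(p,c,.010);print('pad',W.mean(0).round(4),'yaw',np.degrees(np.arctan2(*( (W[2]+W[3]-W[0]-W[1])[[1,0]]))),np.linalg.norm(W[2]-W[1]),np.linalg.norm(W[1]-W[0]))
w=arm.camera_params('wrist');s=st()
T=np.eye(4);T[:3,:3]=R.from_euler('xyz',s['ee_rot']).as_matrix();T[:3,3]=s['eef_pos']
print((np.linalg.inv(T)@w['pose']).round(3),{k:w[k] for k in w if k!='pose'});print(T.round(3))
```

```text
[[ 0.6457  0.1082  0.012 ]
 [ 0.6682  0.0274  0.012 ]
 [ 0.4713 -0.0305  0.012 ]
 [ 0.446   0.0504  0.012 ]]
centre [0.5578 0.0389 0.012 ]
yaw -163.751242623929 0.20520367924082708 0.08384560874019772
pad [0.5204 0.2857 0.01  ] yaw 173.21519583080473 0.0653024646214198 0.03812566113766701
t 0.70 pos [ 0.2664 -0.6202  0.4047] rot [ 3.1416 -0.     -2.7357] F [ 0.1 -0.3 -0.4] M [ 0.01 -0.04  0.  ] w 0.0876
[[-0.001 -0.952 -0.306  0.083]
 [ 1.    -0.001 -0.001 -0.001]
 [ 0.    -0.306  0.952  0.019]
 [ 0.     0.     0.     1.   ]] {'vertical_fov': 62.68752741419181, 'cx': 322.346655242137, 'cy': 199.68493974526962, 'k1': 0.01883757043765429}
[[-0.919 -0.395 -0.     0.266]
 [-0.395  0.919  0.    -0.62 ]
 [ 0.     0.    -1.     0.405]
 [ 0.     0.     0.     1.   ]]
```

```bash
python3 -m inch '[[[0.13,0.3,0,0,0,-0.02],[0.25,0.6,0,0,0,-0.04],[0.38,0.9,0,0,0,-0.04],[0.42,1,0,0,0,-0.04]]]'; python3 -m inch '[[[0.13,0.3,0,0,0,0],[0.25,0.6,0,0,0,0],[0.38,0.9,0,0,0,0],[0.45,1,0,0,0,0]]]'; python3 -m inch '[[[0.15,0.3,-0.1,0,0,0],[0.3,0.6,-0.2,0,0,0],[0.45,0.9,-0.3,0,0,0],[0.59,1,-0.3,0,0,0]]]'; python3 -m inch '[[[0,0.3,0,0,0,0],[0,0.3,0,0,0,0]]]'
```

```text
t: 1.2
eef_pos: [0.3511, -0.4177, 0.4052]
ee_rot: [-3.141, 0.001, -2.86]
force: [0.8, 0.2, 0.6]
width: 0.0879
t: 1.7
eef_pos: [0.4409, -0.2177, 0.4053]
ee_rot: [-3.141, 0.001, -2.859]
force: [0.7, -1.7, -0.0]
width: 0.0877
t: 2.2
eef_pos: [0.5585, -0.018, 0.3441]
ee_rot: [3.141, -0.001, -2.86]
force: [1.5, -1.0, 1.0]
width: 0.0879
t: 2.45
eef_pos: [0.5589, 0.0432, 0.3443]
ee_rot: [3.141, -0.0, -2.857]
force: [-0.1, -0.6, -0.2]
width: 0.0875
```

Run:
```python
from h import *
import pickle
p=arm.camera_params('wrist');f=arm.grab_frame('wrist');cv2.imwrite('pics/w1.png',f);pickle.dump(p,open('w1.pkl','wb'))
st()
```

```text
t 2.50 pos [0.5585 0.0417 0.3445] rot [-3.1416e+00 -3.0000e-04 -2.8582e+00] F [-0.2 -0.  -0. ] M [-0.07  0.    0.01] w 0.0874
```

View pics/w1.png

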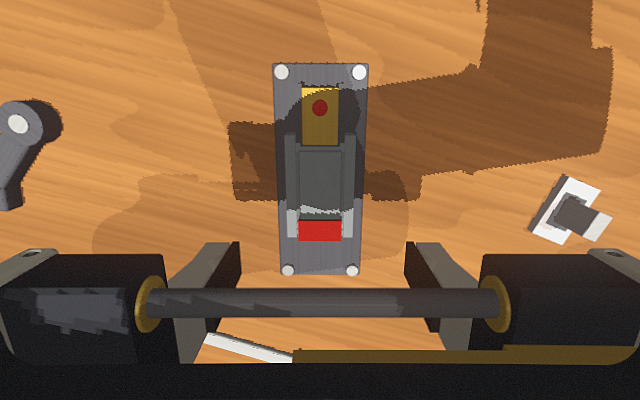

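Run:
```python
from h import *
f=cv2.imread('pics/w1.png')
g=cv2.convertScaleAbs(big(f,(260,50,380,145),6),alpha=1.4,beta=20)
cv2.imwrite('pics/w1a.png',g)
g=cv2.convertScaleAbs(big(f,(260,130,380,285),3.8),alpha=1.4,beta=20);g=big(f,(265,185,375,285),6)
cv2.imwrite('pics/w1b.png',g)
```

```text
(no output)
```

View pics/w1a.png

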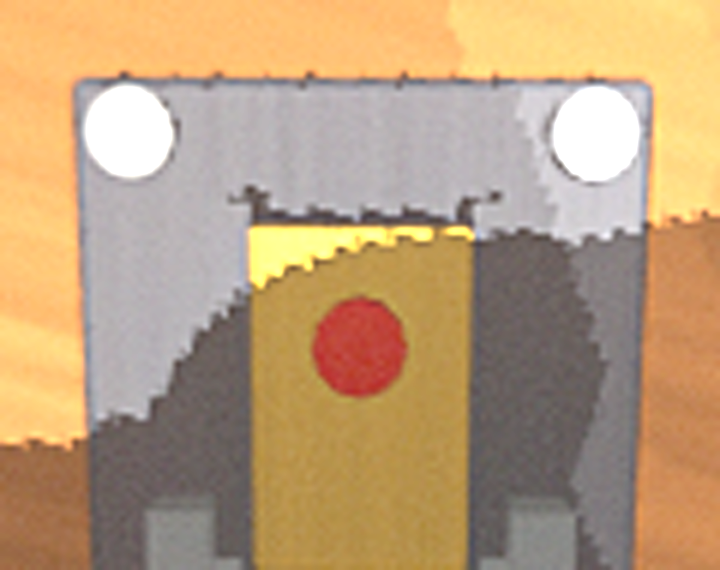

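View pics/w1b.png

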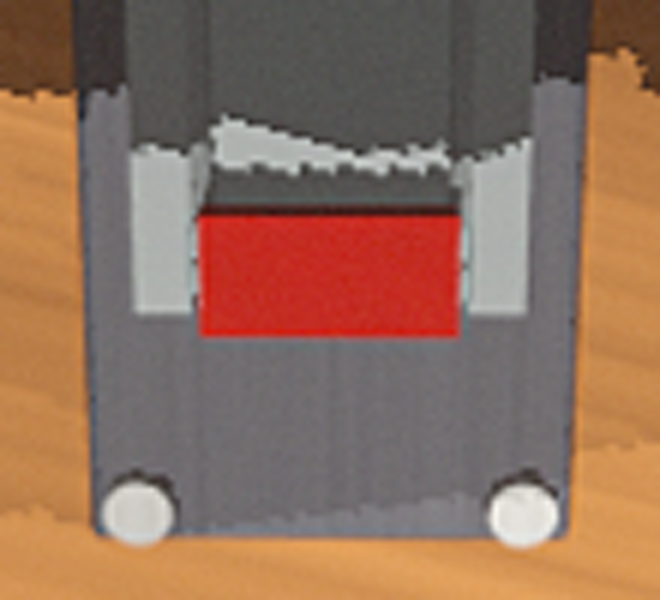

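```bash
python3 -m inch '[[[0,0.3,0,0,0,0],[0,0.55,0,0,0,0],[0,0.55,0,0,0,0],[0,0.55,0,0,0,0]]]';  python3 - <<'E'
from h import *
import pickle
st()
p=arm.camera_params('wrist');f=arm.grab_frame('wrist');cv2.imwrite('pics/w2.png',f);pickle.dump(p,open('w2.pkl','wb'))
E
```

```text
t: 3.0
eef_pos: [0.5583, 0.149, 0.3447]
ee_rot: [-3.142, -0.0, -2.862]
force: [0.1, -0.4, -0.7]
width: 0.0877
t 3.00 pos [0.5583 0.149  0.3447] rot [-3.1415e+00 -2.0000e-04 -2.8618e+00] F [ 0.1 -0.4 -0.7] M [-0.03  0.01 -0.03] w 0.0877
```

View pics/w2.png

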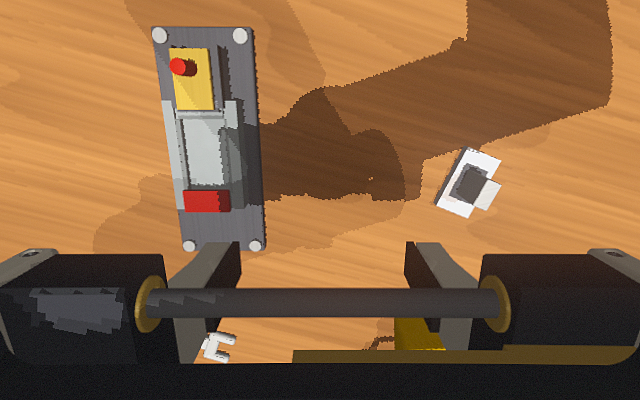

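Run:
```python
from h import *
f=cv2.imread('pics/w2.png')
cv2.imwrite('pics/w2a.png',cv2.convertScaleAbs(big(f,(145,20,275,120),6),alpha=1.3))
cv2.imwrite('pics/w2b.png',cv2.convertScaleAbs(big(f,(155,160,275,260),6),alpha=1.3))
cv2.imwrite('pics/w2c.png',big(f,(425,140,515,225),6.5))
```

```text
(no output)
```

View pics/w2a.png

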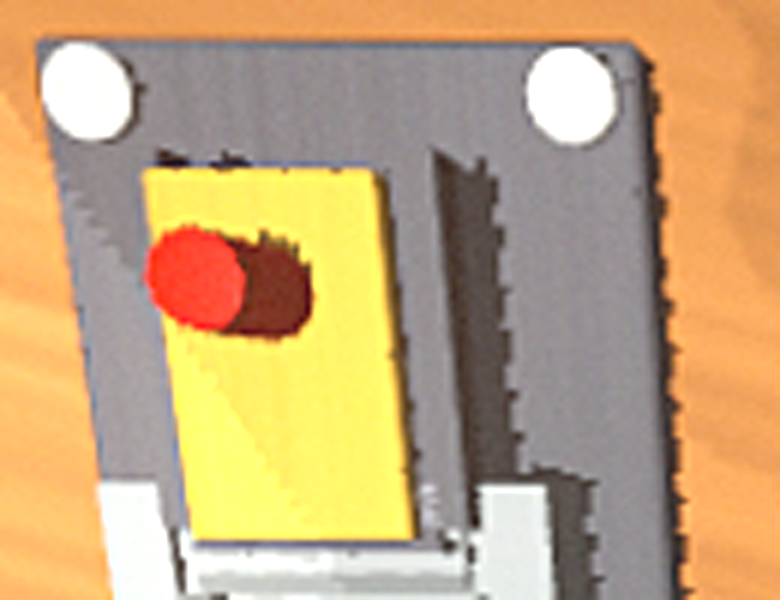

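View pics/w2b.png

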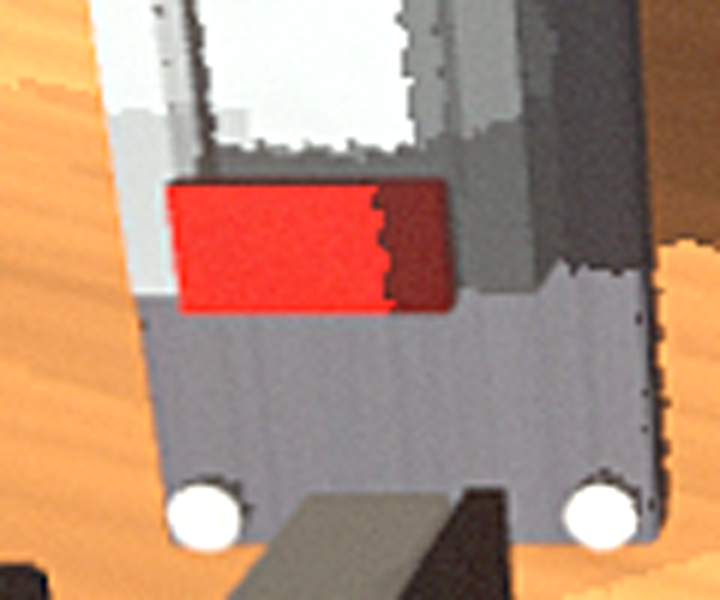

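View pics/w2c.png

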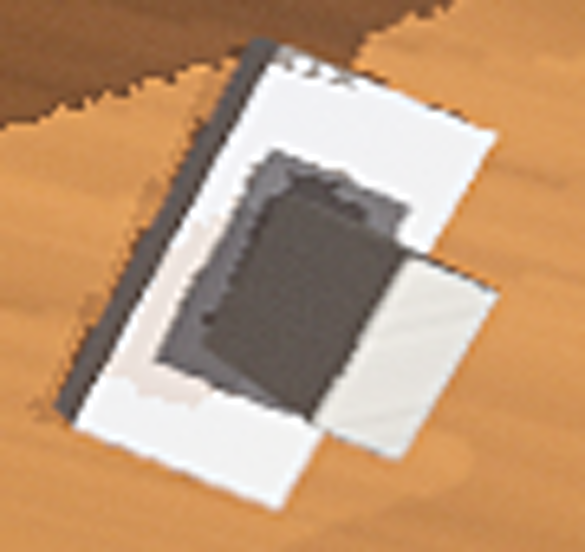

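```bash
cat > fit.py <<'E'
from h import *
import pickle
from scipy.optimize import least_squares
P=[pickle.load(open(f'w{i}.pkl','rb')) for i in(1,2)]
c=lambda o,s,L:[((x/s+o[0]-.42),(y/s+o[1]-.42)) for x,y in L]
a1=c((260,50),6,[(77,80),(652,80),(248,226),(472,226),(359,346)])
b1=c((265,185),6,[(568,538),(96,538),(200,213),(461,213),(200,337),(461,337)])
a2=c((145,20),6,[(38,42),(632,42),(143,170),(380,170),(190,540),(415,540),(196,279)])
b2=c((155,160),6,[(650,540),(170,540),(168,185),(445,185),(180,312),(455,312)])
p2=c((425,140),6.5,[(272,45),(497,132),(283,508),(75,425),(405,252),(498,292),(402,460),(312,418)])
def model(v):
    x,y,yaw,nx,fz,kf,kn,lo=v[:8]
    C=lambda L:np.c_[(np.array(L)[:,:2]@np.array([[np.cos(yaw),np.sin(yaw)],[-np.sin(yaw),np.cos(yaw)]]))+[x,y],np.array(L)[:,2]]
    b=C([(106,43,12),(106,-43,12),(-106,-43,12),(-106,43,12)] if 0 else np.array([(106,43,12),(106,-43,12),(-106,-43,12),(-106,43,12)])/1000)
    li=nx-.028
    l=C([(li,.02,fz+.018),(li,-.02,fz+.018),(lo,.02,fz+.018),(lo,-.02,fz+.018)])
    k=C([(kf+.046,.015,fz+.019),(kf+.046,-.015,fz+.019),(kf,.015,fz+.019),(kf,-.015,fz+.019)])
    n=C([(kn,0,fz+.043)])
    px,py,pyw=v[8:11]
    Rm=np.array([[np.cos(pyw),np.sin(pyw)],[-np.sin(pyw),np.cos(pyw)]])
    q=lambda h,w,z:np.c_[np.array([(-h,w),(-h,-w),(h,-w),(h,w)])@Rm+[px,py],np.full(4,z)]
    # image order: start top-left; assign by p2 ordering
    pp=np.r_[q(.032,.018,.01),q(.013,.007,.05)]
    return b,l,k,n,pp
def cam(p,e):
    q=dict(p);T=p['pose'].copy();T[:3,3]+=e[:3];T[:3,:3]=R.from_rotvec(e[3:]).as_matrix()@T[:3,:3];q['pose']=T;return q
def res(v,full=False):
    b,l,k,n,pp=model(v);e1,e2=v[11:17],v[17:23]
    q1,q2=cam(P[0],e1),cam(P[1],e2)
    r=[proj(q1,np.r_[b[:2],k[:2],n])-a1,proj(q1,np.r_[b[2:],l])-b1,proj(q2,np.r_[b[:2],k,n])-a2,proj(q2,np.r_[b[2:],l])-b2,proj(q2,pp)-p2]
    if full:return r
    s=np.array([.002]*3+[.004]*3)
    return np.r_[np.concatenate(r).ravel()/.5,e1/s,e2/s]
if __name__=='__main__':
    best=None
    for pyw in np.radians([173,-7]):
        v0=np.r_[.5578,.0389,np.radians(-163.75),0,.029,.03,.06,-.045,.52,.2857,pyw,np.zeros(12)]
        s=least_squares(res,v0)
        print(s.cost)
        if best is None or s.cost<best.cost:best=s
    s=best
    sd=np.sqrt(np.diag(np.linalg.inv(s.jac.T@s.jac)))
    for n,a,b in zip('x y yaw nx fz kf kn lo px py pyw'.split(),s.x,sd):print(n,round(a,4),round(b,4))
    print(np.degrees(s.x[[2,10]]));print(s.x[11:].round(4))
    for r in res(s.x,True):print(r.round(1).tolist())
    np.save('fit.npy',s.x)
E
python3 fit.py
```

```text
10635.821729770289
10635.8217270997
x 0.5568 0.0017
y 0.0582 0.0016
yaw -2.8632 0.0031
nx 0.0014 0.0004
fz 0.0411 0.0009
kf 0.0405 0.0003
kn 0.0724 0.0004
lo -0.0465 0.0005
px 0.5235 0.0018
py 0.3324 0.0019
pyw -0.2355 0.0083
[-164.04854083  -13.49487286]
[-0.0007  0.0157  0.0054  0.01   -0.0007 -0.0014  0.0007 -0.0157  0.02
  0.1155  0.0078  0.0016]
[[-0.6, 0.9], [-0.4, 1.4], [-0.2, -1.1], [1.1, -0.9], [0.7, -0.9]]
[[-0.4, -1.7], [-0.2, -1.5], [-0.6, 1.1], [0.9, 1.1], [-0.2, 1.0], [0.5, 0.9]]
[[-3.4, 1.1], [-0.5, 4.0], [-1.5, -0.4], [0.2, 0.5], [-0.2, 1.1], [0.9, 1.1], [4.0, 0.3]]
[[0.1, -5.5], [-0.9, -1.6], [-1.0, -0.3], [-0.1, -1.6], [0.1, -0.1], [0.3, -1.8]]
[[30.0, 19.6], [-29.0, -9.0], [-30.1, -17.5], [26.1, 8.8], [14.1, 8.2], [-10.5, -4.2], [-11.6, -8.1], [12.6, 4.3]]
```

```bash
sed -i 's/\[(-h,w),(-h,-w),(h,-w),(h,w)\]/[(-h,-w),(-h,w),(h,w),(h,-w)]/' fit.py; python3 fit.py
```

```text
27.63992550725467
27.63992550725353
x 0.5563 0.0017
y 0.0385 0.0016
yaw -2.8621 0.0031
nx -0.0025 0.0004
fz 0.0277 0.0007
kf 0.039 0.0003
kn 0.0703 0.0004
lo -0.0509 0.0004
px 0.5194 0.0017
py 0.2873 0.0017
pyw -0.09 0.0071
[-163.98500107   -5.15844162]
[ 0.0003 -0.0003  0.0023 -0.0018  0.0016 -0.0008 -0.0003  0.0003  0.0026
 -0.002   0.0005  0.0007]
[[-0.8, -0.2], [0.3, 0.2], [0.2, -0.1], [0.1, 0.0], [0.0, 0.1]]
[[0.3, -0.1], [-0.3, -0.3], [-0.0, 0.2], [0.0, 0.4], [0.4, -0.2], [-0.4, -0.0]]
[[-0.7, -0.4], [0.8, 0.3], [0.2, 0.0], [-0.6, 0.3], [0.7, -0.2], [-0.2, -0.1], [0.4, -0.1]]
[[1.3, 0.2], [-0.0, 0.3], [-0.1, -0.2], [-1.3, -0.2], [0.8, 0.1], [-1.0, 0.1]]
[[0.8, -0.1], [-0.8, -0.2], [-0.2, -0.6], [0.3, 0.2], [0.2, 0.1], [0.2, -0.5], [-0.2, -0.0], [-0.3, 1.0]]
```

```bash
python3 -m inch '[[[-0.05,0.25,-0.1,0,0,-0.05],[-0.1,0.5,-0.3,0,0,-0.1],[-0.1945,0.69,-0.42,0,0,-0.1177],[-0.1945,0.69,-0.42,0,0,-0.1177],[-0.1945,0.69,-0.42,0,0,-0.1177],[-0.1945,0.69,-0.42,0,0,-0.1177]]]';  python3 - <<'E'
from h import *
import pickle
st()
p=arm.camera_params('wrist');f=arm.grab_frame('wrist');cv2.imwrite('pics/w3.png',f);pickle.dump(p,open('w3.pkl','wb'))
v=np.load('fit.npy')
b,l,k,n,pp=__import__('fit').model(v)
for u in proj(p,pp):cv2.circle(f,tuple(int(round(x)) for x in u),2,(0,0,255),-1)
cv2.imwrite('pics/w3o.png',f)
E
```

```text
t: 3.8
eef_pos: [0.5203, 0.2867, 0.2616]
ee_rot: [3.141, 0.001, 3.051]
force: [0.4, 0.4, 0.3]
width: 0.0877
t 3.80 pos [0.5203 0.2867 0.2616] rot [3.1405e+00 1.0000e-03 3.0505e+00] F [0.4 0.4 0.3] M [-0.03 -0.04 -0.03] w 0.0877
```

View pics/w3o.png

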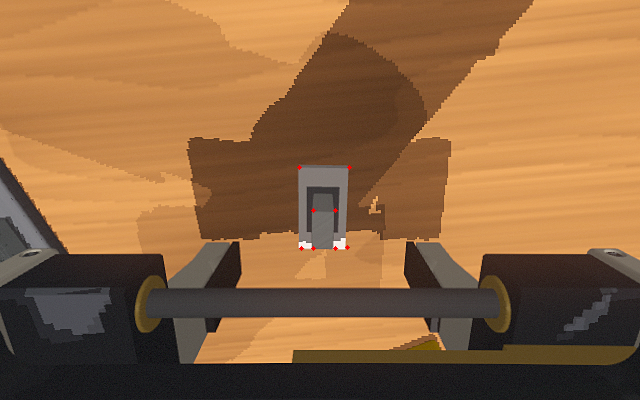

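```bash
python3 -m inch '[[[0,0,-0.2,0,0,0],[0,0,-0.35,0,0,0],[0,0,-0.35,0,0,0]]]'; python3 -m inch '[[[0,0,0,0,0,0],[0,0,0,0,0,0],[0,0,0,0,0,0],[0,0,0,0,0,0],[0,0,0,0,0,0],[0,0,0,0,0,0]]]' 8 45
```

```text
t: 4.22
eef_pos: [0.5193, 0.2865, 0.1892]
ee_rot: [-3.139, -0.002, 3.051]
force: [-0.4, 0.2, 0.7]
width: 0.0876
t: 4.97
eef_pos: [0.5195, 0.2878, 0.1907]
ee_rot: [-3.142, -0.0, 3.052]
force: [0.4, 0.1, -0.4]
width: 0.0328
```

```bash
python3 -m inch '[[[0,0,0,0,0,0],[0,0,0,0,0,0],[0,0,0,0,0,0],[0,0,0,0,0,0]]]'; python3 -m inch '[[[0,0,0.15,0,0,0],[0,0,0.4,0,0,0],[0,0,0.4,0,0,0],[0,0,0.4,0,0,0]]]';  python3 - <<'E'
from h import *
import pickle
st()
p=arm.camera_params('wrist');f=arm.grab_frame('wrist');cv2.imwrite('pics/w4.png',f)
g=arm.grab_frame('side');cv2.imwrite('pics/s4.png',np.hstack([big(f,(220,120,420,320),2),big(g,(260,180,400,320),400/140)]))
st()
E
```

```text
t: 5.48
eef_pos: [0.5195, 0.2878, 0.1906]
ee_rot: [-3.141, -0.0, 3.052]
force: [-0.4, -0.2, -0.5]
width: 0.0142
t: 5.98
eef_pos: [0.5191, 0.2875, 0.2702]
ee_rot: [3.142, -0.001, 3.051]
force: [-0.0, -0.6, -3.1]
width: 0.0137
t 5.97 pos [0.5191 0.2875 0.2702] rot [ 3.1415e+00 -7.0000e-04  3.0515e+00] F [-0.  -0.6 -3.1] M [-0.08  0.02  0.05] w 0.0137
t 6.08 pos [0.519  0.2874 0.2692] rot [-3.1399e+00 -1.8000e-03  3.0516e+00] F [-0.4 -0.2 -2.8] M [-0.07 -0.02 -0.04] w 0.0140
```

View pics/s4.png

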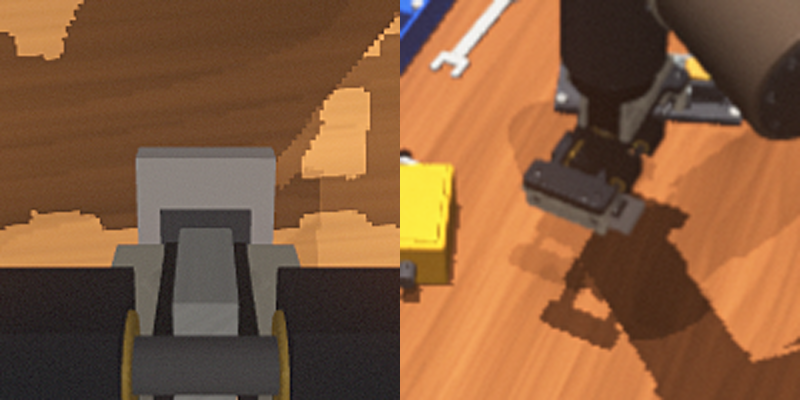

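```bash
cat > plan.py <<'E'
from h import *
v=np.load('fit.npy');cx,cy,yaw,nx,fz=v[:5]
d=0.1907
ux=np.array([np.cos(yaw),np.sin(yaw),0]);uy=np.array([-np.sin(yaw),np.cos(yaw),0])
def tcp(X,Y,Z,th):
    """pad origin X,Y,Z mm relative to pocket floor centre; th tilt deg (-x end low)"""
    o=np.array([cx,cy,fz])+ux*(nx+X/1e3)+uy*Y/1e3+np.array([0,0,Z/1e3])
    a=np.radians(th);z=np.array([0,0,1])*np.cos(a)-ux*np.sin(a)
    return o+z*d
def inv(p,th):
    a=np.radians(th);z=np.array([0,0,1])*np.cos(a)-ux*np.sin(a)
    o=p-z*d-np.array([cx,cy,fz]);return np.array([o@ux-nx,o@uy,o[2]])*1e3
def avg():
    s=arm.get_state();return s['eef_pos']
def ent(s,th=30,X=0,lift=0):
    a=np.radians(th);return tcp(X+s*np.cos(a),0,32*np.sin(a)+s*np.sin(a)+lift,th)
if __name__=='__main__':
    c=np.array([.5193,.2877,.2702])
    for th,l in((0,60),(30,30),(30,0)):
        p=ent(30,30,0,l) if th else tcp(0,0,90,0)
        print(th,l,p.round(4),((p-c)/.2).round(3))
    print('axis',(-uy).round(4))
E
python3 plan.py
```

```text
0 60 [0.5587 0.0392 0.3084] [ 0.197 -1.242  0.191]
30 30 [0.6254 0.0583 0.2539] [ 0.53  -1.147 -0.082]
30 0 [0.6254 0.0583 0.2239] [ 0.53  -1.147 -0.232]
axis [-0.2759  0.9612 -0.    ]
```

```bash
python3 -m inch '[[[0.03,-0.25,0.1,0,0,0.04],[0.06,-0.5,0.19,0,0,0.08],[0.08,-0.75,0.19,0,0,0.1177],[0.1,-0.9,0.19,0,0,0.1177]]]'; python3 -m inch '[[[0.06,-0.2,0,0,0,0],[0.097,-0.34,0,0,0,0],[0.097,-0.342,0,0,0,0]]]'; python3 -m inch '[[[0.11,0.032,-0.09,-0.0153,0.0534,0],[0.22,0.063,-0.18,-0.0307,0.1068,0],[0.333,0.095,-0.273,-0.046,0.1602,0],[0.333,0.095,-0.273,-0.046,0.1602,0],[0.333,0.095,-0.273,-0.046,0.1602,0],[0.333,0.095,-0.273,-0.046,0.1602,0]]]'
python3 - <<'E'
from h import *
import pickle
st()
p=arm.camera_params('wrist');f=arm.grab_frame('wrist');cv2.imwrite('pics/w5.png',f);pickle.dump(p,open('w5.pkl','wb'))
g=arm.grab_frame('side');cv2.imwrite('pics/s5.png',big(g,(290,140,410,240),5))
s=st()
print(R.from_euler('xyz',s['ee_rot']).as_matrix().round(4).tolist())
E
```

```text
t: 6.58
eef_pos: [0.539, 0.1056, 0.3076]
ee_rot: [-3.141, -0.002, -2.861]
force: [-0.4, -0.2, -2.7]
width: 0.0138
t: 6.95
eef_pos: [0.5588, 0.0376, 0.3071]
ee_rot: [-3.141, -0.003, -2.864]
force: [-0.2, 0.4, -2.1]
width: 0.0136
t: 7.7
eef_pos: [0.6251, 0.0585, 0.2559]
ee_rot: [3.141, -0.52, -2.861]
force: [-0.3, 0.2, -2.2]
width: 0.0138
t 7.70 pos [0.6251 0.0585 0.2559] rot [ 3.1412 -0.5197 -2.8609] F [-0.3  0.2 -2.2] M [ 0.52 -1.93  0.05] w 0.0138
t 7.80 pos [0.625  0.0584 0.2564] rot [ 3.141  -0.5194 -2.861 ] F [ 0.8  0.3 -2.6] M [ 0.55 -1.91  0.  ] w 0.0136
[[-0.8342, -0.2767, -0.4771], [-0.2404, 0.961, -0.1369], [0.4964, 0.0005, -0.8681]]
```

View pics/w5.png

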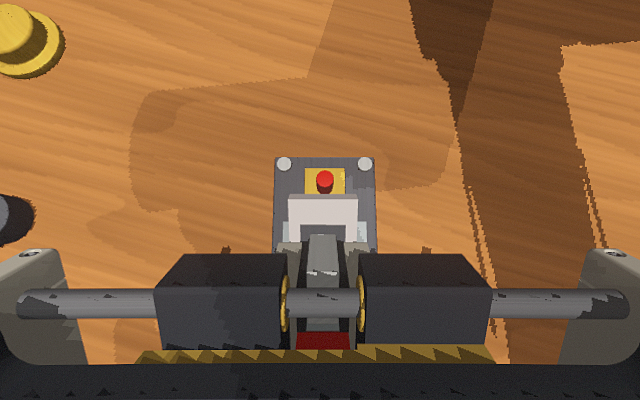

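View pics/s5.png

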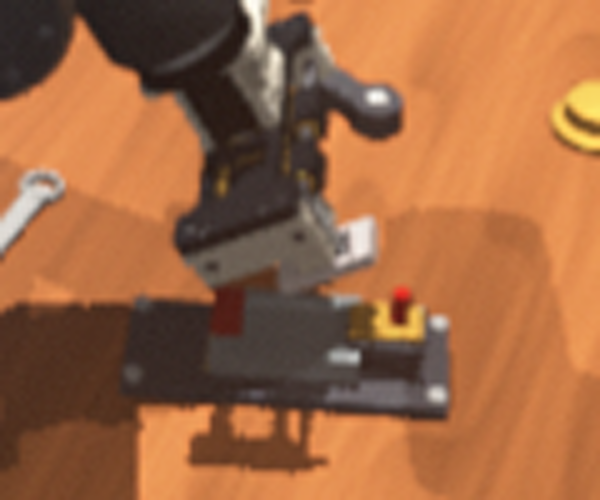

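Run:
```python
from h import *
f=cv2.imread('pics/w5.png')
cv2.imwrite('pics/w5a.png',cv2.convertScaleAbs(big(f,(262,150,392,252),6),alpha=1.3))
```

```text
(no output)
```

View pics/w5a.png

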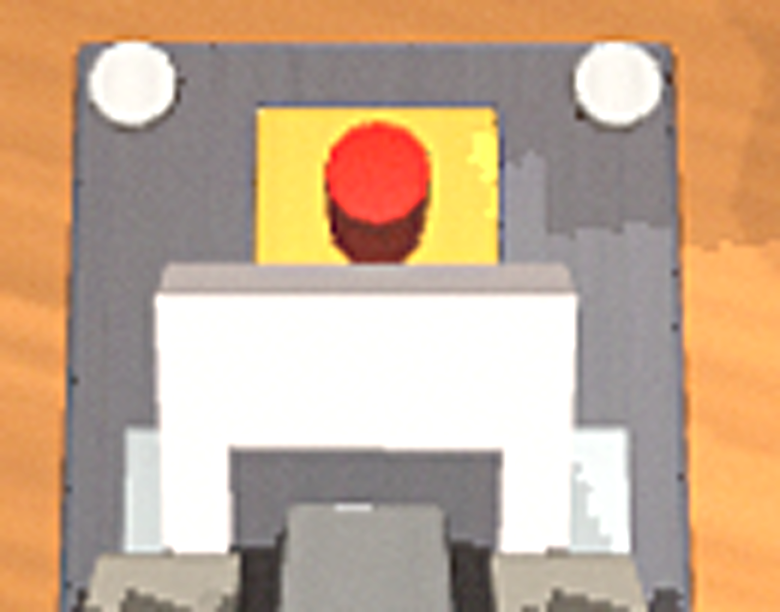

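```bash
python3 -m inch '[[[-0.002,0.007,-0.07,0,0,0],[-0.002,0.007,-0.14,0,0,0],[0.024,0.014,-0.155,0,0,0],[0.05,0.022,-0.17,0,0,0],[0.07,0.028,-0.182,0,0,0],[0.09,0.033,-0.195,0,0,0],[0.09,0.033,-0.195,0,0,0],[0.09,0.033,-0.195,0,0,0]]]'
python3 - <<'E'
from h import *
import plan,pickle
p=arm.camera_params('wrist');f=arm.grab_frame('wrist');pickle.dump(p,open('w6.pkl','wb'))
s=st();print(plan.inv(s['eef_pos'],30).round(1))
g=arm.grab_frame('side');cv2.imwrite('pics/s6.png',np.hstack([big(g,(290,150,400,230),4),big(f,(262,160,392,252),3.5)[:320,:]] if 0 else [big(g,(290,150,400,230),4)]))
cv2.imwrite('pics/w6a.png',cv2.convertScaleAbs(big(f,(262,150,392,252),6),alpha=1.3))
s=st()
E
```

```text
t: 8.8
eef_pos: [0.6435, 0.065, 0.2151]
ee_rot: [3.141, -0.524, -2.861]
force: [-0.1, 0.6, -1.1]
width: 0.014
t 8.85 pos [0.6435 0.065  0.2152] rot [ 3.1413 -0.5235 -2.8614] F [-1.1  0.9 -2. ] M [ 0.61 -1.95  0.06] w 0.0138
[ 6.7 -1.4 22.3]
t 8.90 pos [0.6435 0.065  0.2152] rot [ 3.1413 -0.5234 -2.8614] F [-0.5 -0.6 -1.5] M [ 0.57 -1.96 -0.  ] w 0.0137
```

View pics/w6a.png

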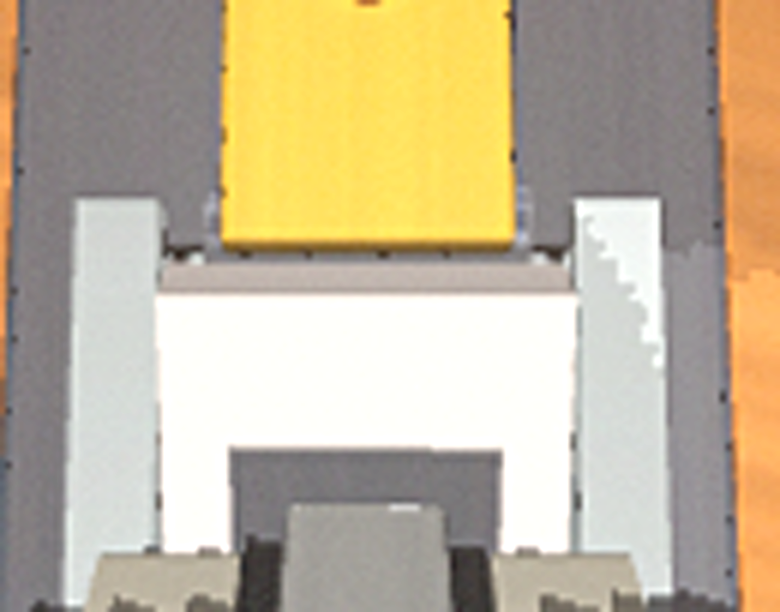

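View pics/s6.png

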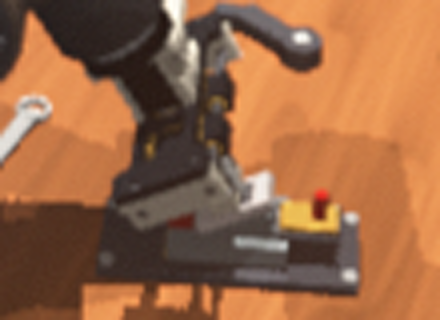

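```bash
python3 -m inch '[[[0,0,-0.015,0,0,0],[0,0,-0.015,0,0,0]]]'; python3 -m inch '[[[0,0,-0.005,0,0,0],[0,0,-0.005,0,0,0]]]'|grep -E 'pos|force';  python3 -m inch '[[[0,0,-0.005,0,0,0],[0,0,-0.005,0,0,0]]]'|grep -E 'pos|force'
```

```text
t: 9.15
eef_pos: [0.6434, 0.065, 0.2118]
ee_rot: [3.141, -0.524, -2.861]
force: [0.2, 1.0, -2.3]
width: 0.0139
eef_pos: [0.6435, 0.065, 0.211]
force: [0.5, 0.0, -2.6]
eef_pos: [0.6435, 0.065, 0.21]
force: [-0.8, -0.2, -2.0]
```

```bash
python3 -m inch '[[[0,0,-0.003,0,0,0],[0,0,-0.003,0,0,0]]]'|grep -E 'pos|force';  python3 -m inch '[[[0,0,-0.003,0,0,0],[0,0,-0.003,0,0,0]]]'|grep -E 'pos|force'
python3 - <<'E'
from h import *
s=st()
E
```

```text
eef_pos: [0.6435, 0.065, 0.2094]
force: [-0.3, 0.3, -1.7]
eef_pos: [0.6435, 0.065, 0.2088]
force: [-0.4, -0.5, -3.3]
t 10.15 pos [0.6435 0.065  0.2088] rot [ 3.1413 -0.5236 -2.8614] F [-0.4 -0.5 -3.3] M [ 0.56 -1.95 -0.01] w 0.0140
```

```bash
for i in 1; do python3 -m inch '[[[0,0,-0.003,0,0,0],[0,0,-0.003,0,0,0]]]'|grep -E 'pos|force'; done;  python3 -m inch '[[[0,0,-0.003,0,0,0],[0,0,-0.003,0,0,0]]]'|grep -E 'pos|force'
```

```text
eef_pos: [0.6435, 0.065, 0.2086]
force: [-0.1, 0.5, 0.6]
eef_pos: [0.6436, 0.065, 0.2084]
force: [-1.1, 0.4, 5.1]
```

```bash
python3 -m inch '[[[0,0,-0.003,0,0,0],[0,0,-0.003,0,0,0]]]'|grep -E 'pos|force'
python3 - <<'E'
from h import *
s=st()
E
```

```text
eef_pos: [0.6436, 0.0651, 0.2083]
force: [-0.8, 0.6, 8.7]
t 10.90 pos [0.6436 0.0651 0.2083] rot [-3.1415 -0.5235 -2.8609] F [-0.8  0.6  8.7] M [ 0.52  0.08 -0.21] w 0.0138
```

Run:
```python
from h import *
g=arm.grab_frame('side');s=st();arm.grab_frame('side');s=st();f=arm.grab_frame('wrist');s=st()
cv2.imwrite('pics/w7.png',f);cv2.imwrite('pics/s7.png',big(g,(290,150,400,230),5))
```

```text
t 10.95 pos [0.6436 0.065  0.2083] rot [-3.1416 -0.5235 -2.861 ] F [-2.   1.1  7.9] M [ 0.46  0.08 -0.26] w 0.0136
t 11.00 pos [0.6436 0.065  0.2083] rot [-3.1415 -0.5235 -2.861 ] F [-1.6  1.3  7.9] M [ 0.47  0.12 -0.19] w 0.0139
t 11.05 pos [0.6436 0.0651 0.2083] rot [-3.1415 -0.5234 -2.861 ] F [-0.5  1.4  8.1] M [ 0.43  0.14 -0.24] w 0.0139
```

View pics/w7.png

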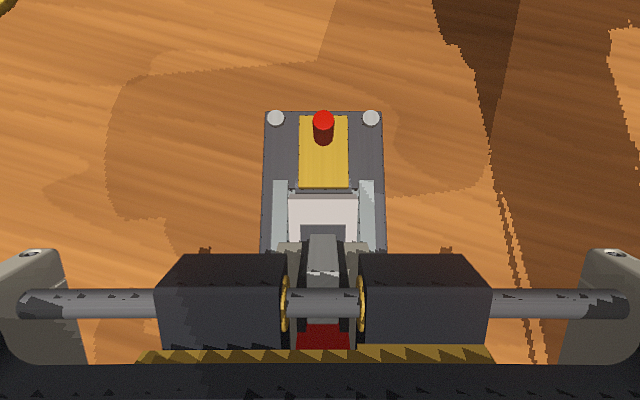

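View pics/s7.png

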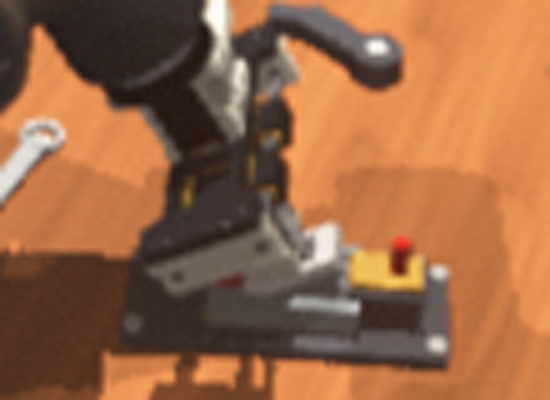

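```bash
python3 -m inch '[[[0,0,0.01,0,0,0],[0,0,0.01,0,0,0],[0.0096,0.0028,0.01,0,0,0],[0.0096,0.0028,0.01,0,0,0]]]'|grep -E 'pos|force'; python3 -m inch '[[[0.0096,0.0028,0,0,0,0],[0.0096,0.0028,0,0,0,0]]]'|grep -E 'pos|force';python3 - <<'E'
from h import *
import plan
s=st();print(plan.inv(s['eef_pos'],30).round(1))
E
```

```text
eef_pos: [0.6456, 0.0656, 0.2088]
force: [0.6, 1.2, -2.3]
eef_pos: [0.6475, 0.0662, 0.2089]
force: [0.0, 1.0, -2.2]
t 11.80 pos [0.6475 0.0662 0.2089] rot [ 3.1413 -0.5236 -2.8614] F [ 0.   1.  -2.2] M [ 0.53 -2.01 -0.04] w 0.0139
[ 2.5 -1.4 16. ]
```

```bash
python3 -m inch '[[[0.0048,0.0014,0,0,0,0],[0.0048,0.0014,0,0,0,0]]]'|grep -E 'pos|force'; python3 -m inch '[[[0.0029,0.0008,0,0,0,0],[0.0029,0.0008,0,0,0,0]]]'|grep -E 'pos|force';python3 -m inch '[[[0.0029,0.0008,0,0,0,0],[0.0029,0.0008,0,0,0,0]]]'|grep -E 'pos|force'
```

```text
eef_pos: [0.6484, 0.0664, 0.209]
force: [-0.1, -0.7, -2.1]
eef_pos: [0.6489, 0.0666, 0.2091]
force: [0.6, 0.9, -3.0]
eef_pos: [0.6495, 0.0668, 0.2091]
force: [-0.5, -0.4, -2.0]
```

```bash
python3 -m inch '[[[0.0029,0.0008,0,0,0,0],[0.0029,0.0008,0,0,0,0]]]'|grep -E 'pos|force';python3 -m inch '[[[0.0029,0.0008,0,0,0,0],[0.0029,0.0008,0,0,0,0]]]'|grep -E 'pos|force'
python3 - <<'E'
from h import *
import plan
s=st();print(plan.inv(s['eef_pos'],30).round(1))
E
```

```text
eef_pos: [0.65, 0.0669, 0.209]
force: [0.5, 0.1, -2.3]
eef_pos: [0.6504, 0.067, 0.2089]
force: [-2.2, -0.5, -1.6]
t 13.05 pos [0.6504 0.067  0.2089] rot [ 3.1412 -0.5247 -2.8614] F [-2.2 -0.5 -1.6] M [ 0.34 -1.29 -0.05] w 0.0138
[-0.4 -1.4 16.1]
```

```bash
python3 -m inch '[[[0.0029,0.0008,0,0,0,0],[0.0029,0.0008,0,0,0,0]]]'|grep -E 'pos|force'
python3 - <<'E'
from h import *
import plan
s=st();print(plan.inv(s['eef_pos'],30).round(1))
E
```

```text
eef_pos: [0.6507, 0.0671, 0.2088]
force: [-4.8, -1.2, -1.9]
t 13.30 pos [0.6507 0.0671 0.2088] rot [ 3.1412 -0.5254 -2.8615] F [-4.8 -1.2 -1.9] M [ 0.16 -0.3   0.  ] w 0.0138
[-0.8 -1.4 16. ]
```

```bash
cat > rock.py <<'E'
from plan import *
def pose(th,Xw=-32.6,h=0.6):
    a=np.radians(th);return tcp(Xw+32*np.cos(a)+10*np.sin(a),0,h+32*np.sin(a),th)
c=tcp(-0.2,0,16.4,30)
for th in(30,25,20,15,10,5,0):
    p=pose(th);r=(th-30)/180*-uy   # rotvec in units
    print(th,((p-c)/.2).round(4),r.round(4))
E
python3 rock.py
```

```text
30 [-0.0015 -0.0004  0.001 ] [-0.  0. -0.]
25 [-0.0749 -0.0215  0.027 ] [ 0.0077 -0.0267  0.    ]
20 [-0.15   -0.0431  0.046 ] [ 0.0153 -0.0534  0.    ]
15 [-0.2263 -0.065   0.0577] [ 0.023  -0.0801  0.    ]
10 [-0.3032 -0.087   0.062 ] [ 0.0307 -0.1068  0.    ]
5 [-0.3801 -0.1091  0.0591] [ 0.0383 -0.1335  0.    ]
0 [-0.4563 -0.131   0.0487] [ 0.046  -0.1602  0.    ]
```

```bash
sed -i 's/tcp(-0.2,0,16.4,30)/tcp(-0.75,0,16.4,30)/' rock.py; python3 rock.py; python3 -m inch '[[[-0.0045,-0.0012,0.001,0,0,0],[-0.041,-0.0118,0.014,0.0038,-0.0134,0],[-0.0775,-0.0223,0.027,0.0077,-0.0267,0],[-0.0775,-0.0223,0.027,0.0077,-0.0267,0]]]'
python3 - <<'E'
from h import *
st()
E
```

```text
30 [-0.0041 -0.0012  0.001 ] [-0.  0. -0.]
25 [-0.0775 -0.0223  0.027 ] [ 0.0077 -0.0267  0.    ]
20 [-0.1527 -0.0438  0.046 ] [ 0.0153 -0.0534  0.    ]
15 [-0.229  -0.0657  0.0577] [ 0.023  -0.0801  0.    ]
10 [-0.3058 -0.0878  0.062 ] [ 0.0307 -0.1068  0.    ]
5 [-0.3827 -0.1098  0.0591] [ 0.0383 -0.1335  0.    ]
0 [-0.459  -0.1317  0.0487] [ 0.046  -0.1602  0.    ]
t: 13.8
eef_pos: [0.6354, 0.0627, 0.2151]
ee_rot: [3.141, -0.435, -2.861]
force: [-2.7, -1.3, -2.8]
width: 0.0138
t 13.80 pos [0.6354 0.0627 0.2151] rot [ 3.141  -0.435  -2.8613] F [-2.7 -1.3 -2.8] M [ 0.29 -0.68 -0.01] w 0.0138
```

```bash
python3 -m inch '[[[-0.0022,-0.0006,0,0,0,0],[-0.04,-0.0114,0.0095,0.0038,-0.0134,0],[-0.0774,-0.0221,0.019,0.0077,-0.0267,0],[-0.0774,-0.0221,0.019,0.0077,-0.0267,0]]]'
python3 - <<'E'
from h import *
st()
E
```

```text
t: 14.3
eef_pos: [0.6203, 0.0584, 0.2187]
ee_rot: [3.141, -0.348, -2.861]
force: [-1.7, -0.3, -2.4]
width: 0.0138
t 14.30 pos [0.6203 0.0584 0.2187] rot [ 3.1412 -0.3482 -2.8612] F [-1.7 -0.3 -2.4] M [ 0.26 -0.74  0.  ] w 0.0138
```

```bash
python3 -m inch '[[[-0.0015,-0.0004,0,0,0,0],[-0.039,-0.0112,0.006,0.0038,-0.0134,0],[-0.0778,-0.0223,0.0117,0.0077,-0.0267,0],[-0.0778,-0.0223,0.0117,0.0077,-0.0267,0]]]'
python3 - <<'E'
from h import *
st()
E
```

```text
t: 14.8
eef_pos: [0.605, 0.054, 0.221]
ee_rot: [3.141, -0.261, -2.861]
force: [-0.6, 1.1, -2.4]
width: 0.014
t 14.80 pos [0.605 0.054 0.221] rot [ 3.1412 -0.261  -2.8611] F [-0.6  1.1 -2.4] M [ 0.26 -0.9   0.  ] w 0.0140
```

```bash
python3 -m inch '[[[-0.0384,-0.011,0.003,0.0038,-0.0134,0],[-0.0768,-0.0221,0.0043,0.0077,-0.0267,0],[-0.0768,-0.0221,0.0043,0.0077,-0.0267,0]]]'
python3 - <<'E'
from h import *
import plan
s=st();print(plan.inv(s['eef_pos'],10))
p=arm.camera_params('wrist');f=arm.grab_frame('wrist');cv2.imwrite('pics/w8a.png',cv2.convertScaleAbs(big(f,(262,150,392,252),6),alpha=1.3))
E
```

```text
t: 15.18
eef_pos: [0.5896, 0.0496, 0.2217]
ee_rot: [3.141, -0.175, -2.861]
force: [0.6, -0.4, -2.1]
width: 0.0133
t 15.18 pos [0.5896 0.0496 0.2217] rot [ 3.1412 -0.1747 -2.8611] F [ 0.6 -0.4 -2.1] M [ 0.23 -0.67  0.  ] w 0.0133
[ 0.50806329 -1.42417195  6.18915771]
```

View pics/w8a.png

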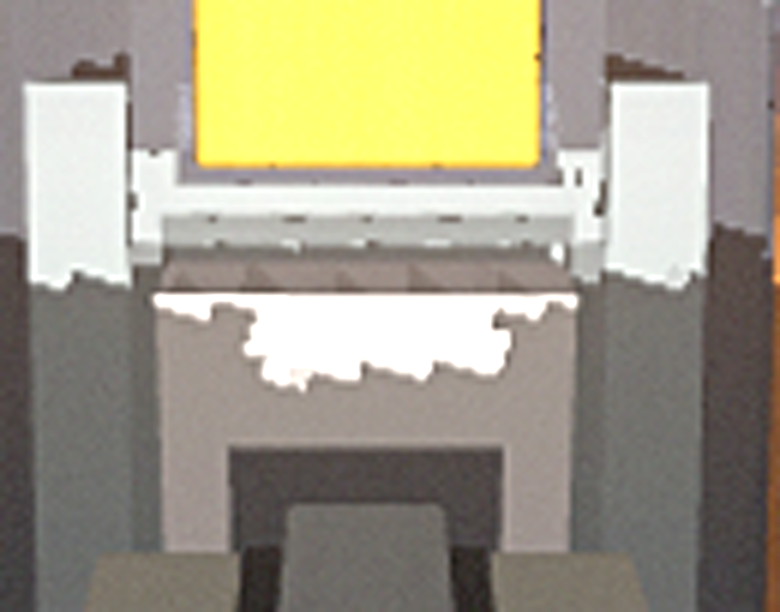

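```bash
python3 -m inch '[[[-0.0384,-0.011,-0.001,0.0038,-0.0134,0],[-0.0769,-0.022,-0.0029,0.0077,-0.0267,0],[-0.0769,-0.022,-0.0029,0.0077,-0.0267,0]]]'
python3 - <<'E'
from h import *
import plan
s=st();print(plan.inv(s['eef_pos'],5))
E
```

```text
t: 15.6
eef_pos: [0.5742, 0.0452, 0.221]
ee_rot: [3.141, -0.088, -2.861]
force: [0.2, 0.1, -1.3]
width: 0.0142
t 15.60 pos [0.5742 0.0452 0.221 ] rot [ 3.1412 -0.0881 -2.8611] F [ 0.2  0.1 -1.3] M [ 0.07 -0.35 -0.02] w 0.0142
[ 0.07342043 -1.44958036  3.31974716]
```

```bash
python3 -m inch '[[[-0.038,-0.011,-0.005,0.0038,-0.0134,0],[-0.0763,-0.0219,-0.0104,0.0077,-0.0267,0],[-0.0763,-0.0219,-0.0104,0.0077,-0.0267,0]]]'
python3 - <<'E'
from h import *
import plan
s=st();print(plan.inv(s['eef_pos'],0))
E
```

```text
t: 15.98
eef_pos: [0.559, 0.0408, 0.2189]
ee_rot: [3.141, -0.001, -2.861]
force: [-0.5, 0.1, -2.3]
width: 0.0133
t 15.97 pos [0.559  0.0408 0.2189] rot [ 3.1413e+00 -1.3000e-03 -2.8610e+00] F [-0.5  0.1 -2.3] M [-0.   -0.05 -0.04] w 0.0133
[-0.68576664 -1.43280224  0.49010713]
```

Free and level, with about 0.5 mm left. I'll lower it gently until it touches.

```bash
python3 -m inch '[[[0,0,-0.0025,0,0,0],[0,0,-0.0025,0,0,0]]]'|grep -E 'pos|force'; python3 -m inch '[[[0,0,-0.0025,0,0,0],[0,0,-0.0025,0,0,0]]]'|grep -E 'pos|force'
python3 - <<'E'
from h import *
st()
E
```

```text
eef_pos: [0.5593, 0.0409, 0.2183]
force: [-1.4, 0.1, 0.3]
eef_pos: [0.5591, 0.0408, 0.2183]
force: [-2.5, 0.7, 4.7]
t 16.48 pos [0.5591 0.0408 0.2183] rot [ 3.1412e+00  5.0000e-04 -2.8610e+00] F [-2.5  0.7  4.7] M [-0.09  0.94 -0.05] w 0.0138
```

```bash
python3 -m inch '[[[-0.0015,-0.0004,0,0,0,0],[-0.0015,-0.0004,-0.002,0,0,0],[-0.0015,-0.0004,-0.002,0,0,0]]]'|grep -E 'pos|force'
python3 - <<'E'
from h import *
st()
f=arm.grab_frame('wrist');cv2.imwrite('pics/w9a.png',cv2.convertScaleAbs(big(f,(252,130,392,252),5.5),alpha=1.3))
E
```

```text
eef_pos: [0.5589, 0.0408, 0.2182]
force: [-1.6, 0.8, 8.3]
t 16.85 pos [0.5589 0.0408 0.2182] rot [ 3.1412e+00  1.5000e-03 -2.8608e+00] F [-1.6  0.8  8.3] M [-0.08  1.02  0.  ] w 0.0140
```

View pics/w9a.png

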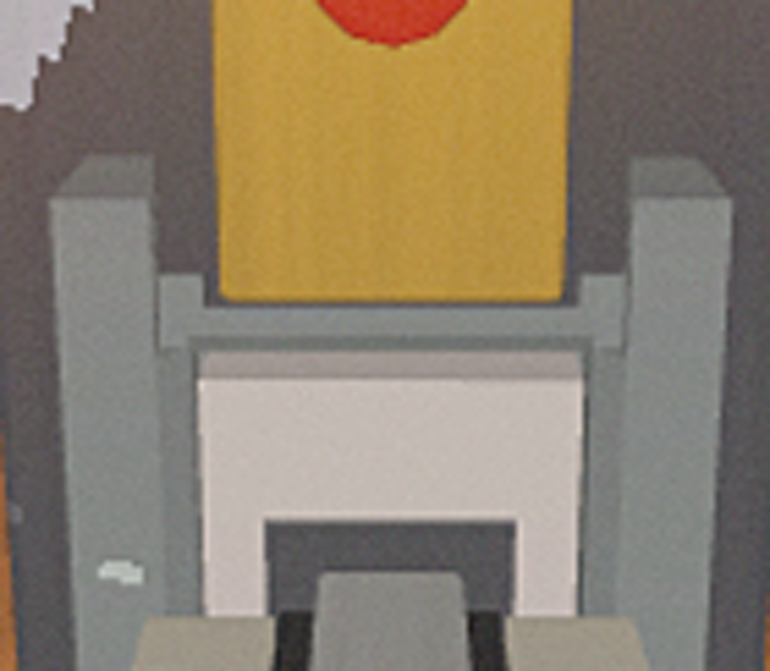

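```bash
python3 -m inch '[[[0,0,0.002,0,0,0],[0,0,0.002,0,0,0]]]'|grep -E 'pos|force'; python3 -m inch '[[[0,0,0,0,0,0],[0,0,0,0,0,0],[0,0,0,0,0,0],[0,0,0,0,0,0]]]' 45; python3 -m inch '[[[0,0,0.1,0,0,0],[0,0,0.25,0,0,0],[0,0,0.4,0,0,0],[0,0,0.5,0,0,0],[0,0,0.5,0,0,0]]]';python3 - <<'E'
from h import *
import pickle
p=arm.camera_params('wrist');f=arm.grab_frame('wrist');cv2.imwrite('pics/w10.png',f);pickle.dump(p,open('w10.pkl','wb'));st()
E
```

```text
eef_pos: [0.5588, 0.0407, 0.2182]
force: [-0.7, 0.1, 6.5]
t: 17.65
eef_pos: [0.5584, 0.0406, 0.2176]
ee_rot: [3.141, -0.0, -2.861]
force: [0.4, 0.7, 0.1]
width: 0.0439
t: 18.27
eef_pos: [0.5588, 0.0408, 0.3194]
ee_rot: [3.141, 0.004, -2.861]
force: [0.0, -0.5, -1.1]
width: 0.0449
t 18.32 pos [0.5584 0.0406 0.3182] rot [ 3.1407e+00  1.5000e-03 -2.8614e+00] F [0.6 0.2 0.4] M [0.02 0.01 0.02] w 0.0449
```

View pics/w10.png

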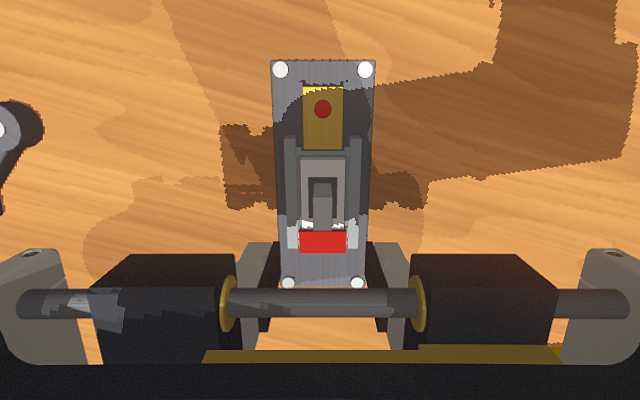

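Run:
```python
from h import *
import pickle,plan
f=cv2.imread('pics/w10.png');p=pickle.load(open('w10.pkl','rb'))
c=lambda L:np.array([np.array([plan.cx,plan.cy,0])+plan.ux*(plan.nx+a/1e3)+plan.uy*b/1e3+[0,0,plan.fz+h/1e3] for a,b,h in L])
o=proj(p,c([(32-.8,18,10),(32-.8,-18,10),(12.2,7,50),(12.2,-7,50),(-13.8,7,50),(-13.8,-7,50),(-28,20,18),(-28,-20,18),(41.5,15,19),(41.5,-15,19)]))
print(o.round(1).tolist())
g=cv2.convertScaleAbs(big(f,(270,135,375,260),5),alpha=1.6,beta=15)
for x,y in o:cv2.circle(g,(int((x-270+.4)*5),int((y-135+.4)*5)),3,(255,0,255),-1)
cv2.imwrite('pics/w10a.png',g[:600])
```

```text
[[298.9, 159.8], [343.4, 159.8], [311.2, 197.2], [330.9, 197.2], [311.5, 231.0], [330.6, 231.0], [297.4, 231.4], [345.0, 231.3], [301.7, 148.9], [340.5, 148.9]]
```

View pics/w10a.png

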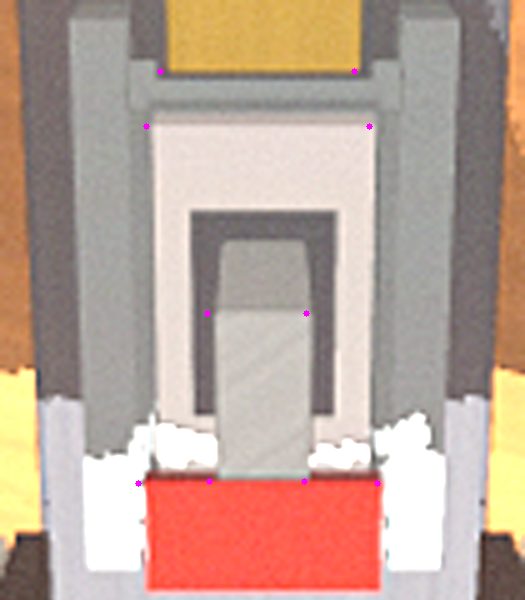

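```bash
python3 -m inch '[[[-0.2,-0.058,0,0,0,0],[-0.466,-0.134,0,0,0,0],[-0.466,-0.134,0,0,0,0],[-0.466,-0.134,0,0,0,0],[-0.466,-0.134,-0.2,0,0,0],[-0.466,-0.134,-0.4,0,0,0],[-0.466,-0.134,-0.44,0,0,0],[-0.466,-0.134,-0.44,0,0,0]]]' 0 20
python3 - <<'E'
from h import *
import pickle
p=arm.camera_params('wrist');f=arm.grab_frame('wrist');cv2.imwrite('pics/w11.png',f)
g=arm.grab_frame('side');cv2.imwrite('pics/s11.png',np.vstack([big(g,(300,160,420,230),5),big(f,(220,150,420,267),3)]))
st()
E
```

```text
t: 19.32
eef_pos: [0.4659, 0.0141, 0.2296]
ee_rot: [3.142, -0.001, -2.861]
force: [-0.0, -0.2, 0.6]
width: 0.0005
t 19.43 pos [0.4661 0.0142 0.2308] rot [ 3.1411e+00  1.7000e-03 -2.8610e+00] F [-0.1  1.   0.3] M [-0.02 -0.03  0.03] w 0.0002
```

View pics/s11.png

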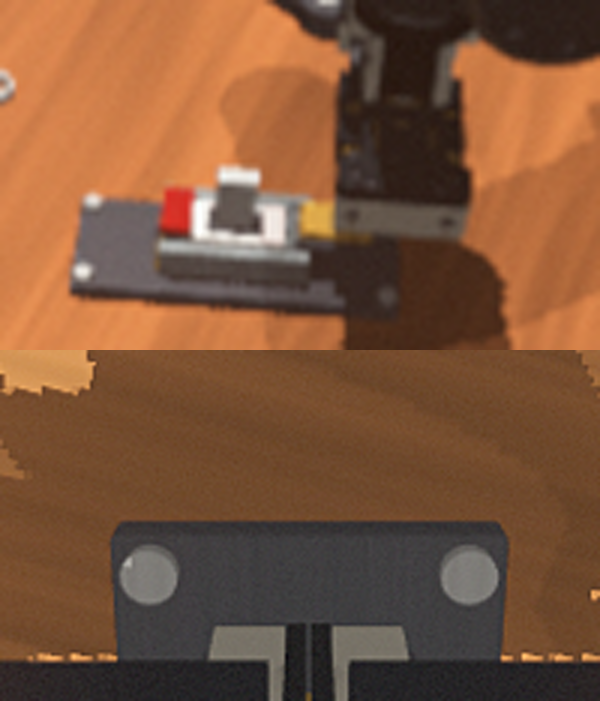

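```bash
python3 -m inch '[[[0.0144,0.0041,0,0,0,0],[0.0288,0.0083,0,0,0,0],[0.0288,0.0083,0,0,0,0]]]'|grep -E 'pos|force'; python3 -m inch '[[[0.0096,0.0028,0,0,0,0],[0.0096,0.0028,0,0,0,0]]]'|grep -E 'pos|force'; python3 -m inch '[[[0.0096,0.0028,0,0,0,0],[0.0096,0.0028,0,0,0,0]]]'|grep -E 'pos|force'
```

```text
eef_pos: [0.4713, 0.0156, 0.2303]
force: [0.0, 0.1, 1.4]
eef_pos: [0.473, 0.0161, 0.2298]
force: [-0.4, -0.1, 0.4]
eef_pos: [0.4746, 0.0165, 0.2297]
force: [-2.0, 0.0, 1.1]
```

```bash
python3 -m inch '[[[0.0096,0.0028,0,0,0,0],[0.0192,0.0055,0,0,0,0],[0.0192,0.0055,0,0,0,0]]]'|grep -E 'pos|force'; python3 -m inch '[[[0.0096,0.0028,0,0,0,0],[0.0192,0.0055,0,0,0,0],[0.0192,0.0055,0,0,0,0]]]'|grep -E 'pos|force'
```

```text
eef_pos: [0.4787, 0.0177, 0.2297]
force: [-1.8, -0.8, 0.7]
eef_pos: [0.4827, 0.0189, 0.2298]
force: [-1.0, -0.5, 0.1]
```

```bash
python3 -m inch '[[[0.0096,0.0028,0,0,0,0],[0.0192,0.0055,0,0,0,0],[0.0192,0.0055,0,0,0,0]]]'|grep -E 'pos|force'; python3 -m inch '[[[0.0096,0.0028,0,0,0,0],[0.0096,0.0028,0,0,0,0]]]'|grep -E 'pos|force'
python3 - <<'E'
from h import *
f=arm.grab_frame('wrist');g=arm.grab_frame('side');cv2.imwrite('pics/s12.png',np.vstack([big(g,(300,160,420,230),5),big(f,(220,150,420,267),3)]))
st()
E
```

```text
eef_pos: [0.4866, 0.02, 0.2298]
force: [-1.3, -2.0, 0.6]
eef_pos: [0.4884, 0.0205, 0.2298]
force: [-1.5, 0.1, 0.3]
t 21.77 pos [0.4884 0.0205 0.2298] rot [ 3.1410e+00  5.0000e-04 -2.8613e+00] F [-1.  -0.6  0.9] M [-0.22  0.53 -0.03] w 0.0006
```

View pics/s12.png

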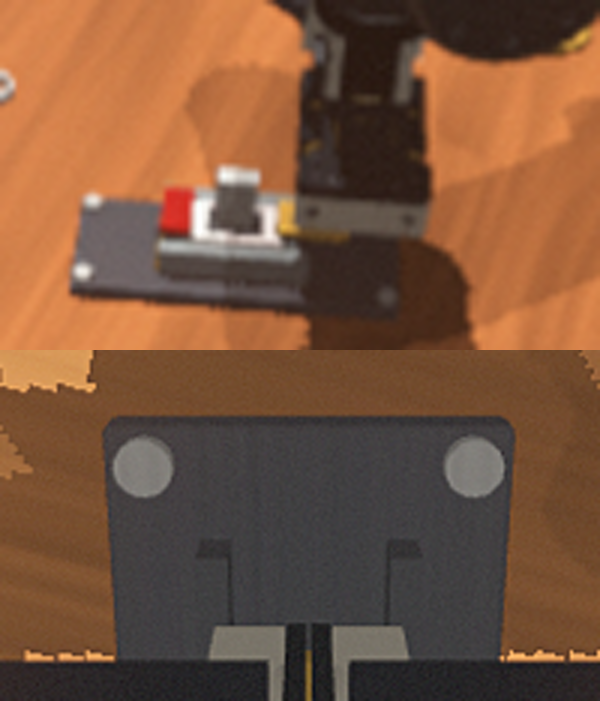

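```bash
python3 -m inch '[[[0.0048,0.0014,0,0,0,0],[0.0048,0.0014,0,0,0,0]]]'|grep -E 'pos|force'; python3 -m inch '[[[0.0048,0.0014,0,0,0,0],[0.0048,0.0014,0,0,0,0]]]'|grep -E 'pos|force'
```

```text
eef_pos: [0.4892, 0.0207, 0.2298]
force: [-2.7, -1.1, 1.1]
eef_pos: [0.4902, 0.0211, 0.2298]
force: [-2.0, -1.0, 1.9]
```

```bash
python3 -m inch '[[[0.0048,0.0014,0,0,0,0],[0.0048,0.0014,0,0,0,0]]]'|grep -E 'pos|force'
```

```text
eef_pos: [0.4912, 0.0213, 0.2298]
force: [-2.2, -0.6, 0.9]
```

```bash
python3 -m inch '[[[0.0048,0.0014,0,0,0,0],[0.0048,0.0014,0,0,0,0]]]'|grep -E 'pos|force'
```

```text
eef_pos: [0.4922, 0.0216, 0.2298]
force: [-1.9, 0.3, 0.2]
```

```bash
python3 -m inch '[[[0.0048,0.0014,0,0,0,0],[0.0048,0.0014,0,0,0,0]]]'|grep -E 'pos|force'
```

```text
eef_pos: [0.4926, 0.0216, 0.2297]
force: [-4.5, -1.0, 4.1]
```

```bash
python3 -m inch '[[[0.0048,0.0014,0,0,0,0],[0.0048,0.0014,0,0,0,0]]]'|grep -E 'pos|force'
```

```text
eef_pos: [0.493, 0.0217, 0.2295]
force: [-7.5, -2.3, 4.9]
```

```bash
python3 -m inch '[[[0.0048,0.0014,0,0,0,0],[0.0048,0.0014,0,0,0,0]]]'|grep -E 'pos|force|rot'; python3 -m inch '[[[-0.04,-0.0115,0,0,0,0],[-0.1,-0.029,0,0,0,0],[-0.1,-0.029,0.2,0,0,0],[-0.1,-0.029,0.5,0,0,0],[0.2,0.06,0.5,0,0,0],[0.28,0.08,0.5,0,0,0],[0.28,0.08,0.5,0,0,0]]]'
python3 - <<'E'
from h import *
import pickle
p=arm.camera_params('wrist');f=arm.grab_frame('wrist');cv2.imwrite('pics/w13.png',f);pickle.dump(p,open('w13.pkl','wb'))
g=arm.grab_frame('side');cv2.imwrite('pics/s13.png',big(g,(300,160,420,250),5))
st()
E
```

```text
eef_pos: [0.4933, 0.0217, 0.2294]
ee_rot: [3.141, -0.005, -2.862]
force: [-10.3, -1.6, 9.1]
t: 24.4
eef_pos: [0.5512, 0.0386, 0.3289]
ee_rot: [3.141, -0.001, -2.862]
force: [-1.0, -0.5, -1.0]
width: 0.0004
t 24.50 pos [0.5501 0.0382 0.3287] rot [ 3.1410e+00 -2.0000e-03 -2.8616e+00] F [-0.3 -0.   0.3] M [-0.01  0.04 -0.05] w 0.0005
```

View pics/w13.png

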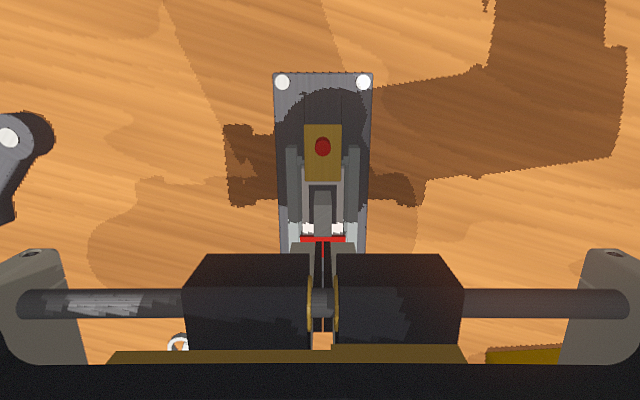

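View pics/s13.png

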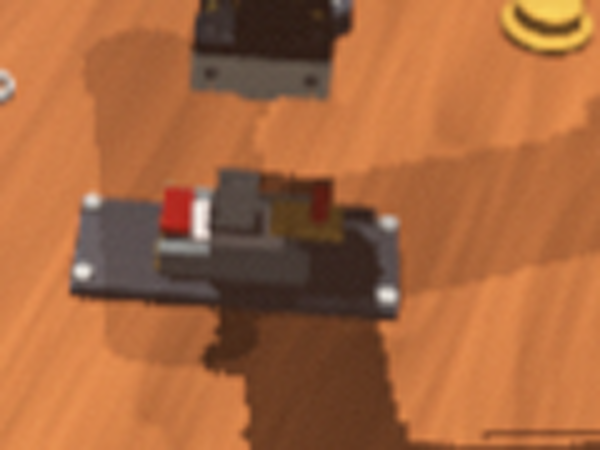

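Run:
```python
from h import *
import pickle,plan
f=cv2.imread('pics/w13.png');p=pickle.load(open('w13.pkl','rb'))
hsv=cv2.cvtColor(f,cv2.COLOR_BGR2HSV)
cv2.imwrite('pics/w13a.png',cv2.convertScaleAbs(big(f,(270,65,375,250),3.2),alpha=1.7,beta=15))
def X(uv,z):
    w=unproj(p,[uv],z)[0]-[plan.cx,plan.cy,0];return (w@plan.ux*1e3).round(2),(w@plan.uy*1e3).round(2)
print('edge',X((322,72.5),.012),'knob',X((322.5,147),plan.fz+.043),'front',X((322,181.5),plan.fz+.019))
```

```text
edge (np.float64(105.52), np.float64(-0.68)) knob (np.float64(51.68), np.float64(-1.04)) front (np.float64(19.59), np.float64(-0.64))
```

View pics/w13a.png

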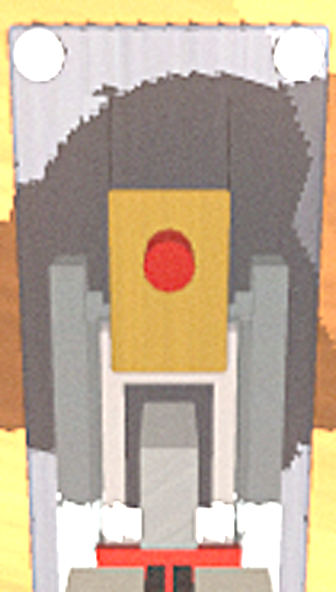

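```bash
python3 -c "
from station import arm
print(arm.job_done())"
```

```text
the job is handed in; nothing more can be done
None
```

The wear pad is in the pocket of the nearer carrier with one end under the red lip. The brass keeper is pushed fully home over its other end, and the job is handed in at about 24.5 s.

**Fitting the pad:**
- I gripped the pad by its tang and tilted it 30°. I felt for the pocket floor (about 11 N) and then the -x wall (about 5 N).
- I rocked it down in 5° steps and pressed it flat with about 11 N, then let go.

**Sliding the keeper:** I pushed the knob with closed fingers until it stopped. The highest reading there was about 10 N sideways and 9 N upward, then I backed off.

**Last checks:**
- **Pad:** the wrist and side pictures show it flat, and the keeper passed over it with only its normal drag.
- **Keeper:** the pictures put its travel at 18.6 mm by the knob and 19.4 mm by its front edge, against 19 mm nominal. Those two disagree by 0.8 mm, which is within how well I can measure.
- **Robot:** the gripper was about 100 mm above the carrier with forces near zero.
- **Bystanders:** I moved none of them on purpose, but I did not check their positions again at the end.

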